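Level the drive tower's bamboo shelf

TASK

Slide the clamp's jaw open and lift the pocket spirit level out, then set it gently, vial up, on the open middle of the bamboo shelf board, lengthwise along the board, and let go of it. Turn the round levelling-foot knob until the bubble sits between the two marks, then press the level gently but firmly down on the board with the fingers. Finish while still pressing it, with the bubble centred, and leave the glass paperweight and blue drive case where they are.

Things in the scene. Friction and masses are not known exactly. Their poses are not given: they have to be found in the camera images.
- clamp: Dark steel clamp base, fixed to the desk, about 300 x 80 x 10 mm; origin on the desk under the middle of the level's starting place, x along the sliding direction. On it the level rests on a bar 20 mm wide whose top is 30 mm above the desk; a fixed jaw (top 60 mm above the desk) stands at the level's +x end. Both long sides of the level are free for fingers.
- jaw_tab (a point): Centre of the grip tab on the clamp's sliding jaw: an upright steel plate 14 mm thick along the sliding direction (this point's x), 36 mm wide (y); its top edge is 18 mm above this point and 37 mm of it stands free above the jaw. The jaw slides along this point's -x axis (roughly towards the robot), friction about 2 N.
- jaw (a joint): How far the jaw is open, m: 0 = closed, 0.045 = end of travel. Closed, a lip on the jaw hangs about 10 mm over the end of the level, 1.5 mm above its top; with the jaw open 20 mm or more the level can be lifted straight up.
- level_mid (a point): Pocket spirit level: aluminium block 140 mm long (x), 28 mm wide (y), 40 mm high (z), 0.32 kg; the point is its centre, 20 mm above its underside. It starts in the clamp, its length along the sliding direction. The vial window (66 x 18 mm) is in the middle of its top, flush, rigid, and may be pressed; two dark marks cross it 13.5 mm either side of the centre.
- bubble (a joint): Position of the white bubble (18 mm long) along the level's x axis, m, from the vial's centre; it runs to the higher end (+ = the level's +x end is higher), about 0.8 m per rad of slope, stops at 0.022, settles in about 1 s. Between the marks = within 0.004 of 0.
- spot (a point): Middle of the free part of the bamboo shelf board, on its top surface (about 55 mm above the desk); x across the board (180 mm deep), y along it. The drive tower, fixed to the board and 152 mm tall above it, has its near face 130 mm away at +y; the knob is 170 mm away at -y. The board hinges about two fixed feet under the tower and starts up to 0.025 rad off level.
- foot_grip (a point): Levelling-foot knob on top of the board: round, 44 mm diameter, 26 mm high; the point is on its axis halfway up, 24 mm above the board. Seen from above, clockwise raises this end of the board, anticlockwise lowers it, by 0.018 rad of slope per rad of turn (about 14 mm of bubble). It needs about 0.12 N m, stays where it is left; less than 1.4 rad is needed.
- paperweight_mid (a point): Glass paperweight, dome 70 mm diameter, 41 mm high, loose on the desk; point 20 mm above its underside. Leave it alone.
- case_mid (a point): Blue silicone drive case, 85 x 125 x 26 mm, loose on the desk; point at its centre. Leave it alone.
There are look-alikes about, which are no part of the job. Leave any red or yellow look-alike of the part that bears level_mid alone.

How it is judged:
By the outcome, as a careful person would: the job done as asked, in the order asked, and still so for the second after the job is handed in, while the arm keeps its last pose, push and grip.
It also fails if it takes over 67 s, if anything falls off the work surface, if the arm or the gripper's body presses on something with over 40 N, if the wrist force passes 120 N, or if a joint passes its speed limit or range.

ROBOT

A 6-joint arm with a two-finger parallel gripper is mounted at the origin on the work surface. World frame = base frame: x ahead of the robot, y to its left, z up, the work surface at z = 0. Lengths are in mm, angles in rad, forces in N, time in s.
With the tool pointing down it reaches from about 350 to 975 mm from the base axis. Payload 17.4 kg.
Tool frame: the origin (TCP) lies at the very end of the fingers, on their centre line; the grasp point (between the pads) lies 19 mm behind it (robot.hold_point_z is the x of the grasp point in the tool frame, in mm); x points along the fingers, y is the direction in which the jaws open and shut, and the axes are right-handed (so a half turn about x gives the same grasp; the last joint's range is limited). The gripper opens to 85 mm and grips with 20 to 120 N. Pads are 22 mm wide; open, the fingers measure 114 mm over their backs; the gripper's body (76 mm by 85 mm) begins 54 mm behind the grasp point. The pads swing forward as they close: fully open they stand 13 mm farther back than shut.
Start: joints at [-1.246, 0.116, 1.442, -0, 1.584, -0.038], TCP at [239.544, -631.071, 231.303] pointing down, gripper open.
Joint ranges: [-2.83, 2.83], [-0.83, 2.19], [0.07, 2.5], [-1.14, 4.28], [0.01, 3], [-2.97, 2.97]. Speed limits (rad/s): [1.89, 1.89, 2.22, 3.14, 3.14, 3.14].

INTERFACE

Orientations are given as [roll, pitch, yaw] about the fixed x, y, z axes, in that order (R = Rz(yaw) Ry(pitch) Rx(roll)).
In Python, from rig import robot, claw, optics gives the robot as it stands. Calls block until the motion is done:
- robot.move_to(position, orientation): joint-space move of the TCP to a pose.
- robot.move_linear(position, rotation=None, v=150, f_stop=None): straight line of the TCP; rotation=None keeps the orientation; v is the mean speed in mm/s. With f_stop (N) it stops when the force on the tool has changed by that much, and returns True; else False.
- robot.set_joints(angles): joint-space move.
- claw.set_gripper(opening, strength=None): finger opening in mm; strength is the grip in N (None keeps the last); returns when the fingers have stopped.
- robot.sleep(seconds).
- robot.ik(position, orientation): joint angles nearest the present ones, or None.
- robot.get_state(): the state.
- optics.camera(name): name is "scene" or "top" or "wrist"; returns a dict with "frame" (480x640x3 uint8, red, green, blue), "depth" (480x640 float32, mm along the optical axis (not along the pixel's ray), 0 where there is no reading), "intrinsics" (3x3 intrinsics, pixels), "k1" (the pictures are not rectified: a ray, as slopes to the right and down, at radius r is drawn at 1 + k1 r^2 times it, then the intrinsics apply), "cam_to_world" (4x4, takes a point from camera to world coordinates). Camera axes: x right, y down, z forward; pixel columns grow to the right and rows downward; lengths in mm; the calibration is good to about 2 mm. A picture is of the moment at which its call begins.
A pose or a line that the arm cannot do raises robot.MotionError and nothing moves.
- robot.hand_in(): hands the job in, once; it reports no verdict.
The state is a dict: "clock": time; "qpos": joint angles; "dq": joint speeds; "joint_torque": joint torques, N m; "tcp_pos": TCP position; "ee_rot": TCP orientation; "wrist_force": force on the tool from outside, world axes, zero at the start; "ft_torque": the same for the moment, N m; "grip_width": finger opening in mm.
Only numpy, scipy, OpenCV 4.12 (cv2) and the standard library are available. Lean on these libraries where they do the work, as an engineer would, in place of code of your own. Each camera call takes 0.05 s, during which the arm holds its last target.

## Working session

There is one attempt and no reset: what is moved stays moved. The work goes in short steps, each a Python script; the robot and the scene stay as the last script left them, time stands still between calls to the robot, and variables do not carry over. Pictures are saved under pics/ and viewed, and the job is handed in when it is done.

```bash
ls; mkdir -p pics
cat > h.py <<'E'
import numpy as np, cv2
from rig import robot, claw, optics
def snap(n,tag):
    c=optics.camera(n); np.savez('pics/%s.npz'%tag,**{k:np.asarray(v) for k,v in c.items()})
    cv2.imwrite('pics/%s.png'%tag,c['frame'][:,:,::-1]); return c
def ld(tag): return dict(np.load('pics/%s.npz'%tag))
def ray(c,u,v):
    K=c['intrinsics'];k=float(c['k1'])
    d=cv2.undistortPoints(np.array([[[u,v]]],float),K,np.array([k,0,0,0.]))[0,0]
    return np.array([d[0],d[1],1.])
def px(c,u,v,z=None):
    r=ray(c,u,v);T=c['cam_to_world']
    if z is None:
        d=c['depth'][int(round(v)),int(round(u))]; return (T@np.r_[r*d,1])[:3]
    w=T[:3,:3]@r;o=T[:3,3]; return o+w*(z-o[2])/w[2]
def crop(tag,x0,y0,x1,y1,s,out):
    im=cv2.imread('pics/%s.png'%tag)[y0:y1,x0:x1]; cv2.imwrite('pics/%s.png'%out,cv2.resize(im,None,fx=s,fy=s,interpolation=cv2.INTER_CUBIC))
E
python3 - <<'E'
from h import *
for n in ['scene','top','wrist']: snap(n,n+'0')
print(robot.get_state())
E
```

```text
pics
{'clock': 0.15, 'qpos': array([-1.24581059e+00,  1.16394697e-01,  1.44210633e+00,  7.41335822e-06,
        1.58398973e+00, -3.78340532e-02]), 'dq': array([-0.00087169, -0.00257105, -0.00328849,  0.00040981, -0.00126095,
        0.00073074]), 'joint_torque': array([-1.08540375e-03, -7.32505345e+01, -6.32849550e+01, -1.13054425e-04,
        4.93781670e-03,  5.21210109e-05]), 'tcp_pos': array([ 239.49348049, -630.93672236,  230.72241909]), 'ee_rot': array([-1.61688398,  1.56989819,  1.88752856]), 'wrist_force': array([ 0.04129945,  0.31070034, -0.82660375]), 'ft_torque': array([-0.00241115, -0.01272543, -0.02756801]), 'grip_width': 85.5664625900858}
```

View pics/scene0.png

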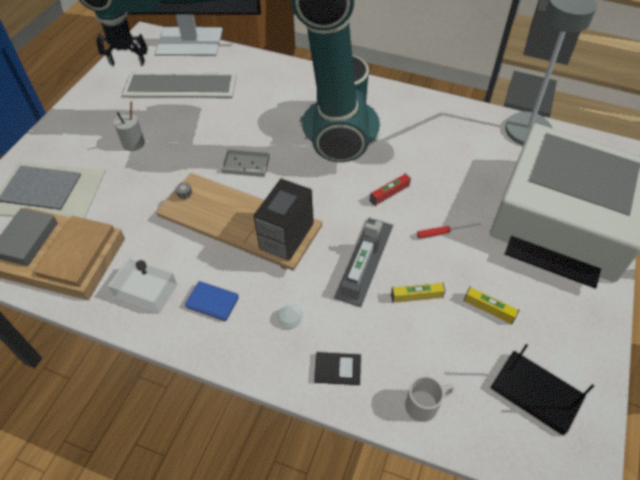

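View pics/top0.png

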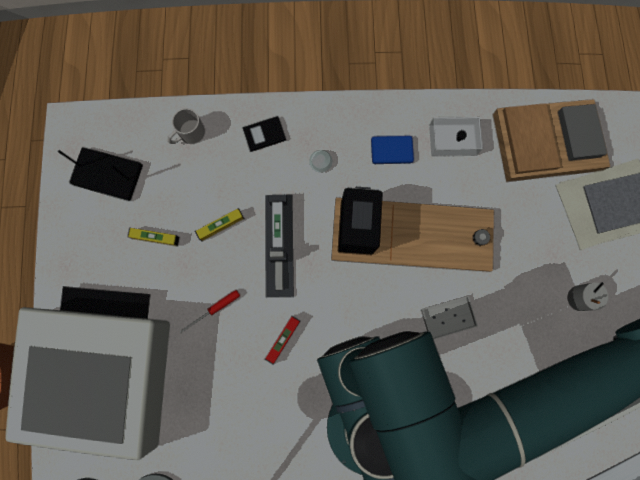

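View pics/wrist0.png

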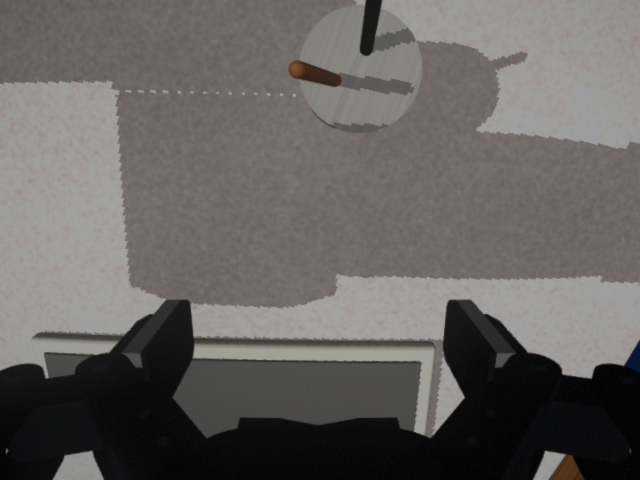

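The candidates in the top view are the grey level in the clamp (277,223), yellow look-alikes at (219,224) and (153,236), and a red one at (283,340). I choose the grey one in the clamp and check it in a crop.

Run:
```python
from h import *
crop('top0',255,185,305,305,5,'c1'); crop('top0',320,180,510,280,4,'c2')
c=ld('top0')
print(c['cam_to_world'],c['intrinsics'],c['k1'])
for u,v in [(277,200),(277,223),(277,240),(278,252),(278,258),(278,275),(278,294),(481,237),(440,235),(360,215),(410,215),(410,260),(345,200),(500,237)]: print(u,v,px(c,u,v).round(1))
```

```text
[[-2.68024614e-02 -9.86357998e-01  1.62417756e-01  2.80746200e+02]
 [-9.99640485e-01  2.65645691e-02 -3.63661171e-03  1.45101150e+02]
 [-7.27556648e-04 -1.62456834e-01 -9.86715383e-01  1.55554962e+03]
 [ 0.00000000e+00  0.00000000e+00  0.00000000e+00  1.00000000e+00]] [[542.94421605   0.         319.58598083]
 [  0.         542.94421605 238.21032013]
 [  0.           0.           1.        ]] -0.13416149369498626
277 200 [638.9 256.8  63.3]
277 223 [571.1 257.1  71.7]
277 240 [524.1 258.1  66.2]
278 252 [484.1 252.6 110.2]
278 258 [472.6 255.6  73.4]
278 275 [430.  259.6  28.9]
278 294 [378.1 262.4   3. ]
481 237 [ 514.  -308.5   86. ]
440 235 [ 529.3 -202.6   45.5]
360 215 [560.8  35.6 201.3]
410 215 [ 588.9 -119.4   48. ]
410 260 [ 460.3 -112.7   46.7]
345 200 [599.1  72.9 209.5]
500 237 [ 527.  -394.6   -5.8]
```

View pics/c1.png

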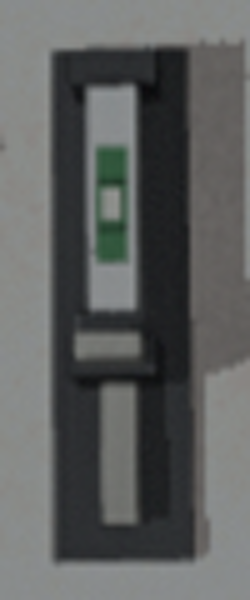

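View pics/c2.png

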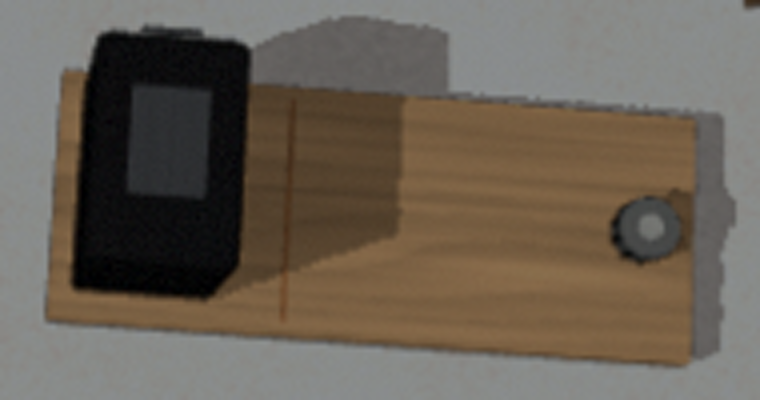

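Run:
```python
from h import *
c=ld('top0')
f=lambda n,L,s,x,y,z:print(n,px(c,x/s+L[0],y/s+L[1],z).round(1))
A=(255,185);B=(320,180)
for n,x,y,z in [('clTL',55,50,10),('clBL',55,560,10),('clTR',187,48,10),('clBR',195,560,10),('lvTL',87,85,70),('lvTR',135,85,70),('lvBL',87,310,70),('lvBR',135,310,70),('vial',110,205,70),('tab1',75,332,108),('tab2',142,332,108),('tab3',75,358,108),('tab4',142,358,108)]: f(n,A,5,x,y,z)
for n,x,y,z in [('TL',62,70,55),('TR',695,115,55),('BR',687,365,55),('BL',46,320,55),('knobtop',651,226,92),('towTL',100,33,207),('towTR',250,43,207)]: f(n,B,4,x,y,z)
d=c['depth']
# depth medians for tab top, level top, board
for (x0,y0,x1,y1) in [(271,252,282,256),(274,206,281,212),(400,215,470,260),(480,234,484,238),(385,220,395,260),(455,215,465,265)]:
    p=np.array([px(c,u,v) for u in range(x0,x1) for v in range(y0,y1)]); print(np.median(p,0).round(1))
```

```text
clTL [667.6 292.9  10. ]
clBL [369.9 296.2  10. ]
clTR [666.6 215.5  10. ]
clBR [368.  216.6  10. ]
lvTL [631.9 269.3  70. ]
lvTR [631.1 242.3  70. ]
lvBL [504.1 270.9  70. ]
lvBR [503.4 244.3  70. ]
vial [562.9 257.3  70. ]
tab1 [486.6 274.3 108. ]
tab2 [485.7 238.2 108. ]
tab3 [472.5 274.5 108. ]
tab4 [471.5 238.4 108. ]
TL [643.6  91.3  55. ]
TR [ 599.9 -362.    55. ]
BR [ 420.6 -342.    55. ]
BL [465.4 108.1  55. ]
knobtop [ 514.3 -311.7   92. ]
towTL [630.5  71.6 207. ]
towTR [621.5 -24.2 207. ]
[479.7 257.8 112.8]
[613.1 256.6  69.3]
[ 523.4 -185.6   48.4]
[ 518.3 -311.3   85.7]
[518.4 -57.   51.3]
[ 514.8 -257.6   46.8]
```

```bash
cat >> h.py <<'E'
def dn(a): # tool down, tool y at world angle a
    return [0,np.pi/2,a-np.pi/2]
def st(*k):
    s=robot.get_state(); print('t',round(s['clock'],2),'tcp',s['tcp_pos'].round(1),'F',s['wrist_force'].round(1),'w',round(s['grip_width'],1),'q',s['qpos'].round(2)); return s
E
python3 - <<'E'
from h import *
for a in (-0.097,np.pi-0.097): print(robot.ik([520,-200,340],dn(a)))
for a in (0,-np.pi): print(robot.ik([470,256,300],dn(a)))
robot.move_to([520,-200,340],dn(-0.097)); st(); snap('wrist','w1')
robot.move_to([479,256.4,240],dn(-0.01)); st(); snap('wrist','w2')
E
```

```text
[-4.12959662e-01 -1.48345628e-01  1.52876585e+00 -4.44089210e-16
  1.76117243e+00 -3.15959662e-01]
[-0.41295966 -0.14834563  1.52876585  0.          1.76117243  2.82563299]
[ 4.51086203e-01 -1.99331311e-01  1.63724488e+00 -4.44089210e-16
  1.70367908e+00  4.51086203e-01]
[ 0.4510862  -0.19933131  1.63724488  0.          1.70367908 -2.69050645]
t 2.05 tcp [ 519.8 -200.7  339.6] F [ 0.  -0.2 -0.1] w 85.4 q [-0.41 -0.15  1.53 -0.    1.76 -0.32]
t 3.82 tcp [479.5 255.7 240.2] F [ 0.1 -0.5 -0.1] w 85.8 q [ 0.44 -0.17  1.71 -0.    1.6   0.45]
```

View pics/w1.png

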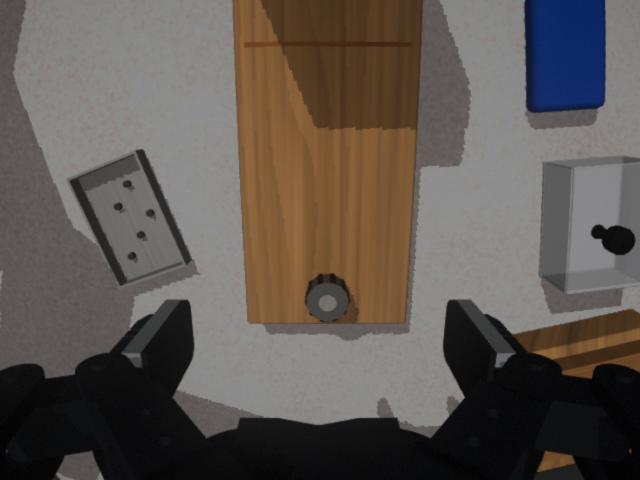

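View pics/w2.png

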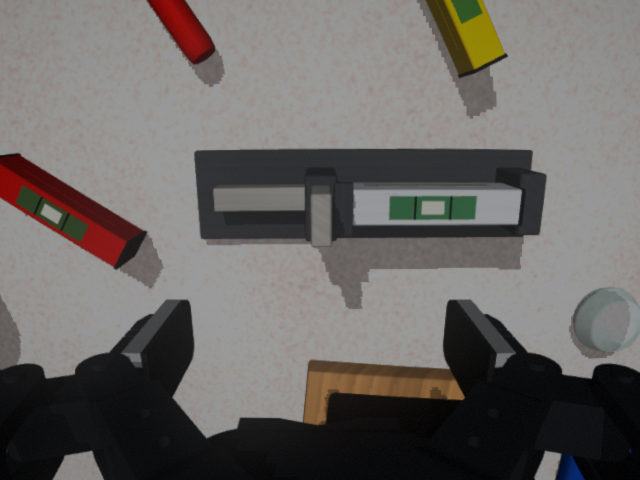

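w1 shows the knob top at (328,301) and the board end edge at row 323. In w2 the tab top covers (310–331, 186–246), the level top (354–520, 193–222) and the vial centre is at (432,208).

Run:
```python
from h import *
c=ld('w2')
for n,u,v,z in [('tab',320.5,216,111),('tabL',310.5,216,111),('tabR',331.5,216,111),('tabU',320.5,186,111),('tabD',320.5,246,111),('vial',432.5,208,70),('lvUL',354,193,70),('lvDR',520,222,70),('lvUR',518,190,70),('lvDL',354,223,70)]:
    print(n,px(c,u,v,z).round(1))
def med(c,b):
    p=np.array([px(c,u,v) for u in range(b[0],b[2]) for v in range(b[1],b[3]) if c['depth'][v,u]>0]);return np.median(p,0).round(1)
print(med(c,(314,195,328,240)),med(c,(360,200,380,218)),med(c,(485,200,510,218)),med(c,(420,200,445,216)))
c=ld('w1')
for n,u,v,z in [('knob',328,301,86),('eL',248,323,48),('eR',406,323,48),('L',238,100,52),('R',418,100,52)]: print(n,px(c,u,v,z).round(1))
print(med(c,(322,295,334,307)),med(c,(255,250,280,300)),med(c,(380,250,400,300)),med(c,(300,60,400,100)),med(c,(300,100,320,250)))
```

```text
tab [480.4 262.3 111. ]
tabL [473.8 262.4 111. ]
tabR [487.6 262.2 111. ]
tabU [480.6 282.  111. ]
tabD [480.2 241.9 111. ]
vial [565.1 258.7  70. ]
lvUL [505.6 270.6  70. ]
lvDR [634.7 247.2  70. ]
lvUR [630.5 272.2  70. ]
lvDL [505.8 247.7  70. ]
[480.4 262.3 114. ] [517.3 258.7  70.1] [615.2 257.9  70.3] [564.3 259.3  71.1]
knob [ 518.3 -309.3   86. ]
eL [ 425.4 -344.2   48. ]
eR [ 602.8 -361.9   48. ]
L [ 449.8 -105.2   52. ]
R [ 625.  -122.3   52. ]
[ 517.8 -308.9   85. ] [ 454.2 -289.    46.8] [ 587.2 -302.2   46.9] [559.7 -97.   51.5] [ 511.7 -185.3   49.3]
```

Run:
```python
from h import *
claw.set_gripper(50,30)
robot.move_to([480.4,259,150],dn(-0.01))
print(robot.move_linear([480.4,259,84],v=120,f_stop=8)); st()
claw.set_gripper(0,35); st()
print(robot.move_linear([440.8,259.4,84],v=60)); st()
snap('top','t1')
```

```text
False
t 5.46 tcp [480.8 259.2  85.1] F [-0.1  0.7 -0.2] w 50.0 q [ 0.45 -0.09  1.89  0.    1.34  0.46]
t 5.87 tcp [480.7 259.1  84.8] F [ 0.1 -0.8  6.8] w 13.4 q [ 0.45 -0.09  1.89 -0.    1.34  0.46]
False
t 6.67 tcp [440.8 259.4  84.8] F [-2.2 -2.7  9.1] w 13.2 q [ 0.48 -0.17  1.96 -0.    1.35  0.49]
```

Run:
```python
from h import *
claw.set_gripper(45)
robot.move_linear([440.8,259.4,160],v=250)
s=st()
for a in (np.pi/2-.01,-np.pi/2-.01): print(robot.ik([564.5,258,160],dn(a)))
claw.set_gripper(70)
robot.move_to([564.5,258,150],dn(np.pi/2-.01)); st(); snap('wrist','w3')
```

```text
t 7.58 tcp [441.  259.6 160.8] F [-0.5  0.4 -0. ] w 45.3 q [ 0.48 -0.22  1.88  0.    1.48  0.49]
[ 3.87597720e-01  2.64200973e-02  1.65180314e+00 -4.44089210e-16
  1.46336941e+00 -1.17319861e+00]
[0.38759772 0.0264201  1.65180314 0.         1.46336941 1.96839405]
t 9.43 tcp [564.4 258.  150. ] F [-0.7  0.  -0.4] w 70.3 q [ 0.39  0.03  1.66  0.    1.45 -1.17]
```

View pics/w3.png

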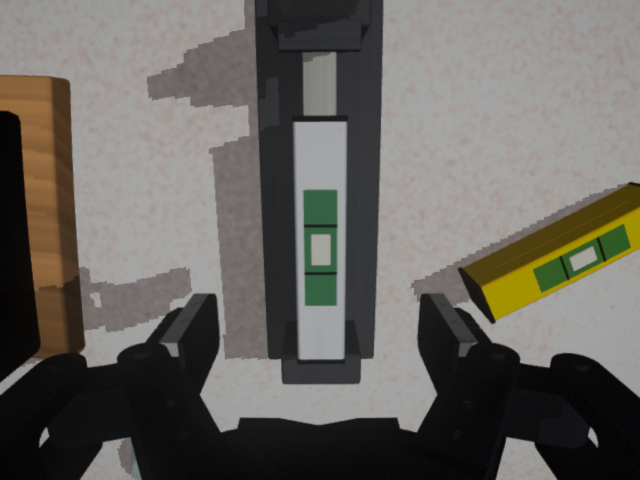

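```bash
cat >> h.py <<'E'
from scipy.spatial.transform import Rotation as Rn
def dnt(a,axis,t):
    R=Rn.from_rotvec(np.array(axis)*t)*Rn.from_euler('xyz',dn(a)); 
    return R.as_euler('xyz').tolist()
E
python3 - <<'E'
from h import *
print(robot.move_linear([564.5,258.2,43],v=120,f_stop=8)); st()
claw.set_gripper(0,45); st()
robot.move_linear([564.5,258.2,120],v=100); st()
robot.move_linear([564.5,258.2,300],v=300)
robot.move_to([534.7,-140,300],dn(-0.097)); st()
b=-0.097; ex=[np.cos(b),np.sin(b),0]
# knob end (-y) low: rotate about board x by +t raises +y
robot.move_linear([534.7,-140,85],dnt(b,ex,0.02),v=200); st()
snap('wrist','w4')
E
```

```text
False
t 10.52 tcp [564.9 258.4  43.9] F [-1.1  0.2 -0.3] w 70.3 q [ 0.39  0.11  1.76  0.    1.27 -1.17]
t 10.97 tcp [564.7 258.3  43.6] F [-0.8 -0.5  5.4] w 27.0 q [ 0.39  0.11  1.76 -0.    1.27 -1.17]
t 11.89 tcp [564.2 258.1 119.1] F [-1.  -0.4 -3.2] w 27.3 q [ 0.39  0.05  1.69 -0.    1.4  -1.17]
t 14.12 tcp [ 534.9 -139.3  299.7] F [ 0.9  0.1 -2.7] w 27.5 q [-0.3  -0.16  1.6   0.    1.7  -0.21]
t 15.35 tcp [ 535.2 -140.1   86.2] F [ 0.8  0.4 -2.6] w 27.3 q [-0.31 -0.07  1.87  0.02  1.34 -0.22]
```

View pics/w4.png

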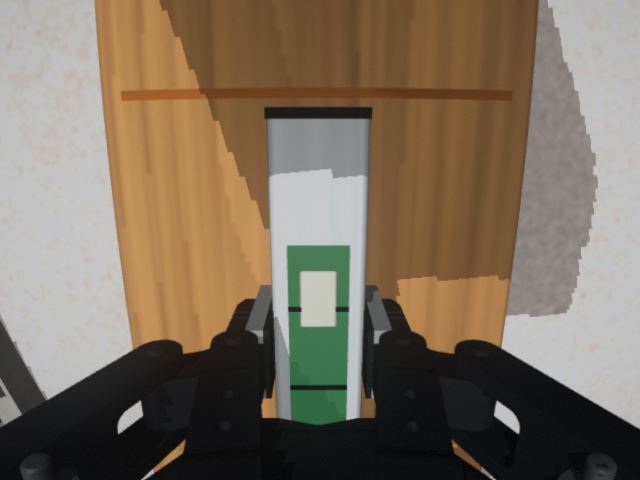

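Run:
```python
from h import *
print(robot.move_linear([534.7,-140,70],v=70,f_stop=3)); 
print(robot.move_linear([534.7,-140,50],v=15,f_stop=3)); s=st()
claw.set_gripper(48); st()
p=s['tcp_pos']
robot.move_linear([p[0],p[1],p[2]+90],dn(-0.097),v=200); st()
snap('wrist','w5');snap('top','t5')
```

```text
True
True
t 16.72 tcp [ 534.9 -140.1   63.8] F [-0.4 -0.8  4.5] w 27.4 q [-0.31 -0.05  1.89  0.02  1.3  -0.22]
t 17.05 tcp [ 534.4 -139.9   62.9] F [-0.9  0.4 -0. ] w 47.7 q [-0.31 -0.05  1.89  0.02  1.3  -0.22]
t 17.65 tcp [ 534.8 -140.   153.3] F [-0.1  0.4 -0.8] w 47.9 q [-0.3  -0.12  1.8   0.    1.46 -0.21]
```

View pics/w5.png

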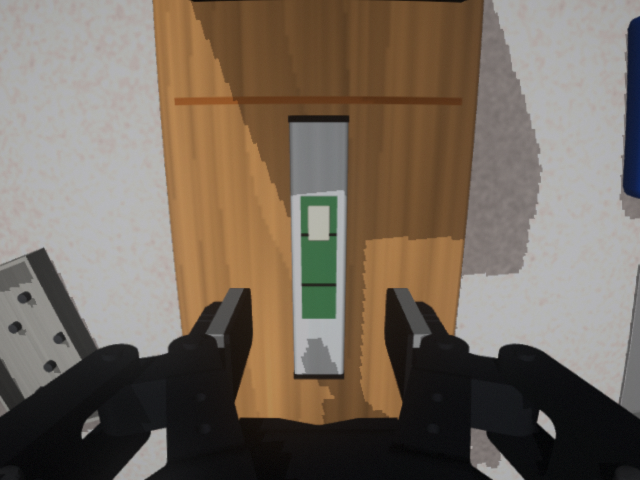

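Run:
```python
from h import *
claw.set_gripper(78)
a0=0.65
robot.move_to([518,-309.2,150],dn(a0)); st()
print(robot.move_linear([518,-309.2,56],v=120,f_stop=6)); st()
claw.set_gripper(0,40); s=st()
print(s['ft_torque'])
d=1.2
robot.move_linear([518,-309.2,56+6.2*d],dn(a0-d),v=4); s=st(); print(s['ft_torque'])
robot.sleep(0.8); snap('top','t6'); snap('scene','s6'); snap('wrist','w6'); 
crop('t6',380,190,510,280,6,'t6c')
```

```text
t 19.12 tcp [ 518.1 -308.8  150. ] F [-0.3  1.1  1.1] w 78.1 q [-0.58 -0.01  1.7   0.    1.45 -1.23]
False
t 20.06 tcp [ 518.4 -309.4   56.9] F [ 0.7 -0.4  0.1] w 78.1 q [-0.58  0.06  1.79  0.    1.29 -1.23]
t 20.48 tcp [ 517.3 -310.3   57.2] F [-12.   -5.5   9.8] w 43.1 q [-0.58  0.06  1.79 -0.    1.29 -1.23]
[-0.91150812  1.86181711  0.16174417]
t 22.48 tcp [ 518.6 -309.3   65.2] F [-0.5  3.  12.2] w 42.7 q [-0.58  0.06  1.78  0.    1.3  -0.03]
[0.79469055 0.90090526 0.07986468]
```

View pics/t6c.png

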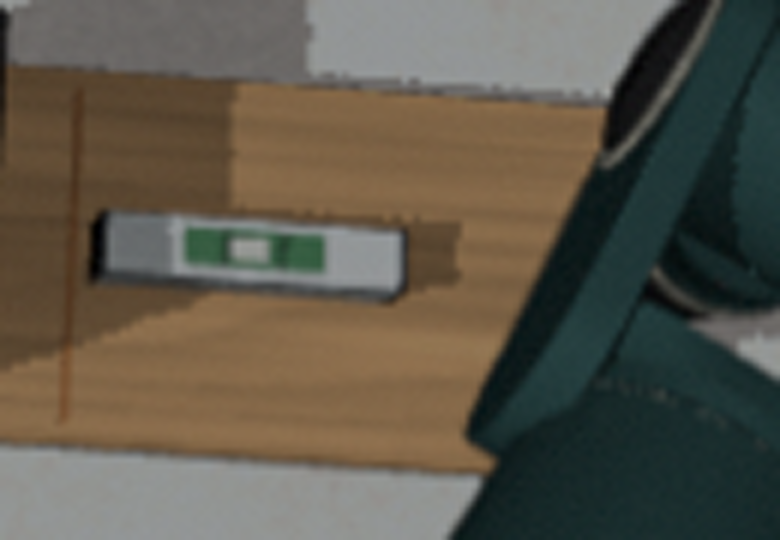

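View pics/w6.png

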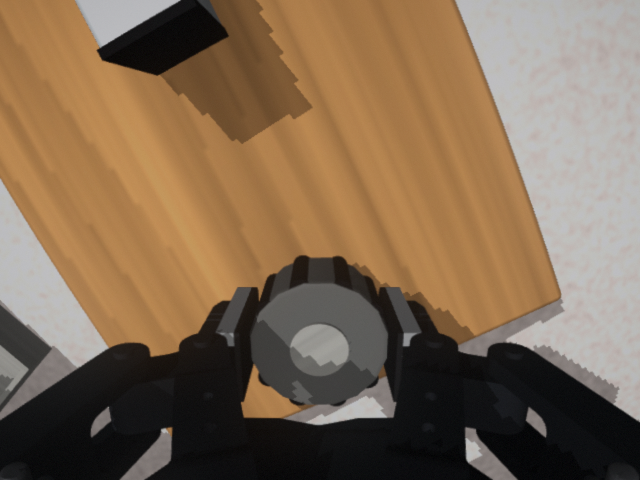

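Run:
```python
from h import *
d=1.39
robot.move_linear([518,-309.2,56+6.5*d],dn(0.65-d),v=3); s=st()
claw.set_gripper(78)
p=s['tcp_pos']
robot.move_linear([518,-309.2,150],v=200);st()
claw.set_gripper(0)
robot.move_to([535,-170,170],dn(-0.097)); robot.sleep(0.3);st()
snap('wrist','w7')
crop('w7',240,60,420,300,2.4,'w7c')
```

```text
t 24.12 tcp [ 518.8 -309.2   66.5] F [2.8 3.1 8.7] w 42.7 q [-0.58  0.05  1.78  0.    1.3   0.16]
t 25.13 tcp [ 517.9 -309.2  149.9] F [-0.5 -1.  -0.6] w 78.2 q [-0.58 -0.01  1.7  -0.    1.45  0.16]
t 26.77 tcp [ 534.9 -170.8  169.7] F [ 0.4 -0.2  0.8] w 0.1 q [-0.35 -0.11  1.77 -0.    1.48 -0.26]
```

View pics/w7c.png

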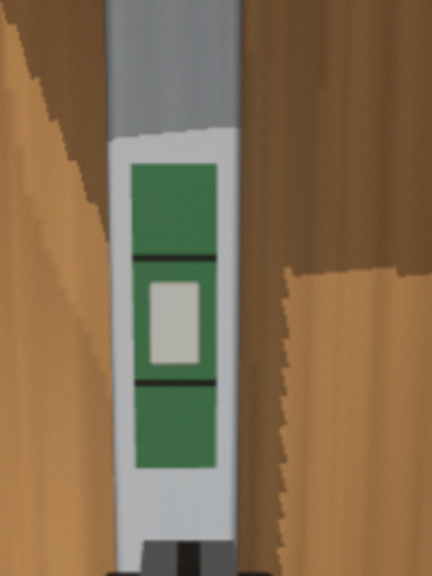

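View pics/w7.png

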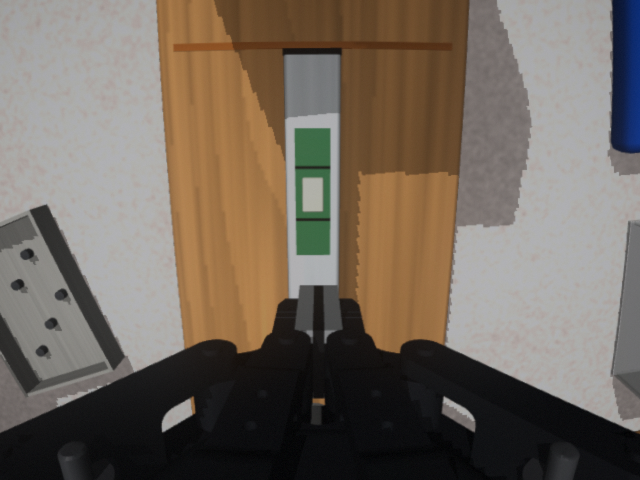

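Run:
```python
from h import *
c=ld('w7'); p=px(c,312.5,193.5,94); q=px(c,312.5,193.5); e=px(c,313,52,94); print(p,q,e)
p[0]=p[0]
robot.move_linear([p[0],p[1],125],v=150); 
print(robot.move_linear([p[0],p[1],104],v=60,f_stop=4)); st()
print(robot.move_linear([p[0],p[1],84],v=12,f_stop=9)); st()
robot.sleep(.5); st()
snap('scene','s8');snap('top','t8');snap('wrist','w8')
crop('t8',380,190,510,280,6,'t8c');crop('s8',150,160,330,270,4,'s8c')
```

```text
[ 534.08718613 -140.43487612   94.        ] [ 534.12703904 -140.21603023   95.35895596] [541.37739573 -71.34649381  94.        ]
False
t 27.83 tcp [ 534.  -140.5  103.8] F [-0.2 -0.5 -0.6] w -0.3 q [-0.3  -0.09  1.86 -0.    1.37 -0.21]
True
t 28.73 tcp [ 534.2 -140.5   95. ] F [-0.3  0.7  4.6] w -0.1 q [-0.3  -0.08  1.87 -0.    1.36 -0.21]
t 29.23 tcp [ 534.2 -140.5   95. ] F [ 0.4 -0.8  5.1] w -0.2 q [-0.3  -0.08  1.87 -0.    1.36 -0.21]
```

View pics/w8.png

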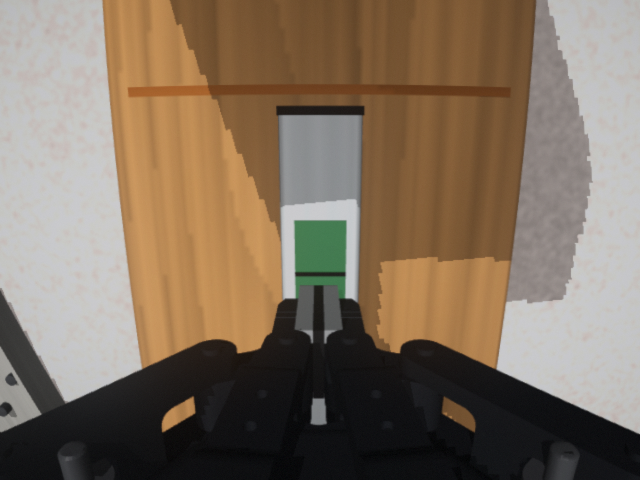

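View pics/s8c.png

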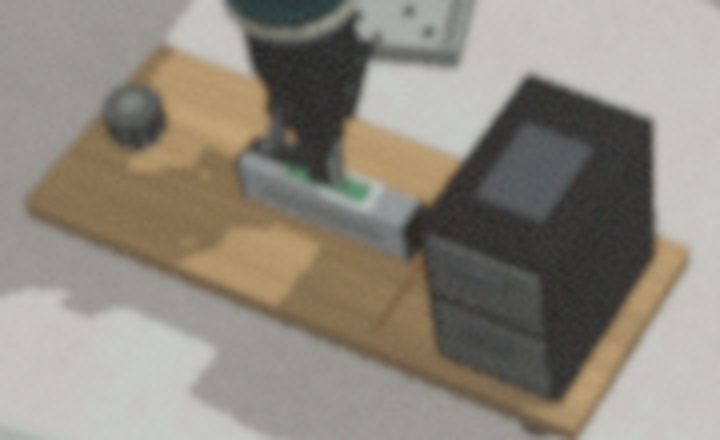

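View pics/t8c.png

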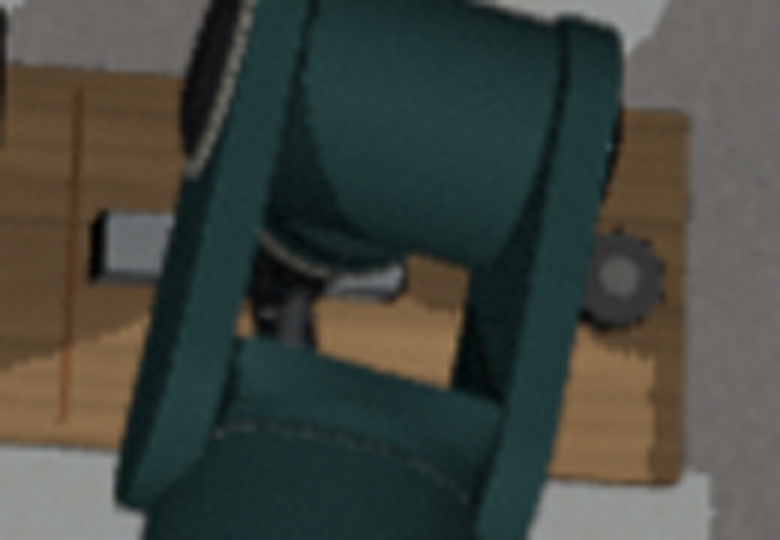

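Pressing at the centre gives only about 5 N and hides the bubble. I'll re-press 25 mm toward the knob end, still on the level, so the wrist camera can see the bubble under load.

Run:
```python
from h import *
x,y=534.1-25*.097,-140.4-25*.995
robot.move_linear([534.1,-140.4,110],v=80)
robot.move_linear([x,y,106],v=80)
robot.sleep(.2);s0=robot.get_state()['wrist_force'][2]
print(robot.move_linear([x,y,85],v=12,f_stop=5)); s=st()
z=s['tcp_pos'][2]
for i in range(12):
    f=np.mean([robot.get_state()['wrist_force'][2]]) -s0
    if f>=11: break
    z-=0.3; robot.move_linear([x,y,z],v=10)
robot.sleep(1.2); st(); print(s0,i,z)
snap('wrist','w9'); snap('scene','s9'); snap('top','t9')
crop('w9',230,80,410,320,2.4,'w9c')
```

```text
True
t 31.38 tcp [ 531.7 -165.3   94.9] F [ 1.7 -0.5  4.1] w 0.2 q [-0.35 -0.07  1.86 -0.    1.36 -0.25]
t 33.33 tcp [ 531.9 -165.3   94.9] F [-4.9  0.6 12.2] w -0.0 q [-0.35 -0.07  1.86 -0.    1.36 -0.25]
-0.10314402135644077 3 94.01767345857988
```

View pics/w9c.png

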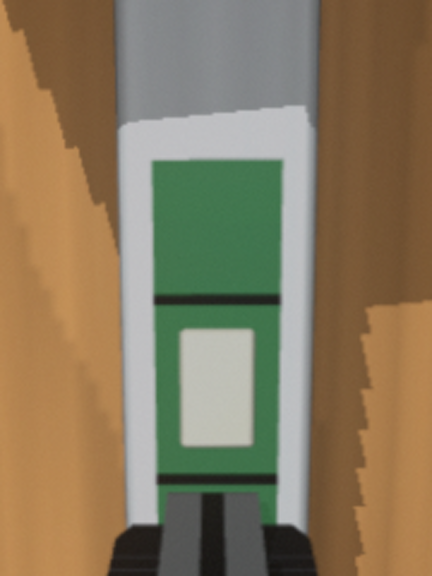

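View pics/s9.png

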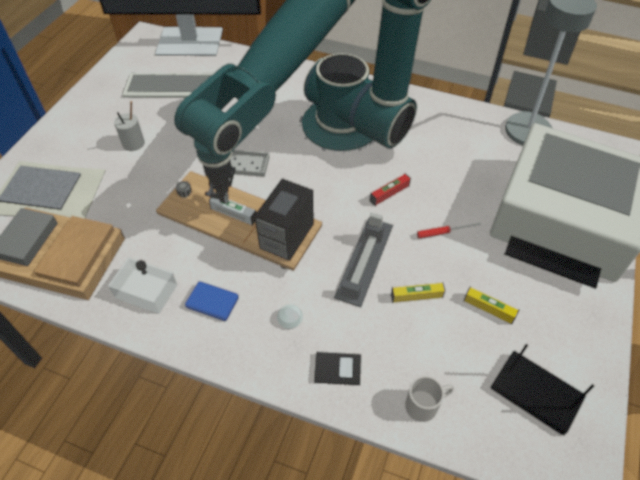

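Under about 12 N the marks are at crop rows 299 and 479, and the bubble spans 328–446, so it is centred. The paperweight (288,315) and the blue case (212,300) are where they were.

Run:
```python
from h import *
st(); robot.hand_in()
```

```text
t 33.48 tcp [ 531.8 -165.4   94.9] F [-4.6  1.3 10.8] w -0.1 q [-0.35 -0.07  1.86 -0.    1.36 -0.25]
the job is handed in; nothing more can be done
```

The job is handed in at about 33.5 s of the 67 s allowed, with the fingers still pressing on the level and the bubble centred.

- **Jaw and level:** I slid the jaw open about 40 mm and lifted the level straight out. I then set it vial up and lengthwise on the middle of the board (contact about 4 N) and let go.
- **Levelling:** I turned the knob about 1.39 rad clockwise. The bubble came to within about 0.5 mm of centre.
- **Pressing:** My first press, at the middle of the level, gave only about 5 N and hid the bubble. I pressed again 25 mm toward the knob end, still on the level, at about 11–12 N. The wrist camera then showed the bubble centred between the marks under load, less than 0.5 mm off. There is also about 5 N of sideways force at this press.
- **Surroundings:** In the last scene picture the glass paperweight, the blue drive case and the red and yellow look-alikes look unmoved.

No check failed or disagreed.

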